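Index the jewelling press slide by feel

ROBOT

A 6-joint arm with a two-finger parallel gripper is mounted at the origin on the work surface. World frame = base frame: x ahead of the robot, y to its left, z up, the work surface at z = 0. Lengths are in mm, angles in rad, forces in N, time in s.
With the tool pointing down it reaches from about 350 to 975 mm from the base axis. Payload 7.1 kg.
Tool frame: the origin (TCP) lies between the finger pads, 19 mm behind the fingertips; this is the grasp point; z points along the fingers, y is the line along which they close (so a half turn about z gives the same grasp; the last joint's range is limited). The gripper opens to 88 mm and grips with 3 to 60 N. Pads are 20 mm wide; open, the fingers measure 115 mm over their backs; the gripper's body (75 mm by 178 mm) begins 61 mm behind the grasp point.
Start: joints at [1.259, 0.423, 1.63, -0, 1.089, -0.019], TCP at [180.365, 598.392, 241.375] pointing down, gripper open.
Joint ranges: [-3, 3], [-0.9, 2.11], [0.09, 2.58], [-1.31, 4.45], [0.11, 2.69], [-2.54, 2.54]. Speed limits (rad/s): [2.39, 2.39, 3.01, 3.14, 3.14, 3.14].

INTERFACE

Orientations are given as a rotation vector (axis times angle).
In Python, from plant import robot gives the robot as it stands. The module is installed in compiled form; this text tells all that it offers.
- The arm moves only by the tool arm_command, never from a script. Its argument "commands" is a list of rows, each an object with "travel": the shift along the world's x, y, z normalised to -1 to 1, where 1 is 0.3 m, a list of three; "turn": the turn about the world's z normalised to -1 to 1, where 1 is 180 degrees; "claw": the opening, from -1 (shut) to 1 (fully open). In form: [{"travel": [tx, ty, tz], "turn": turn, "claw": claw}, ...]. A call has 1 to 12 rows; each row is the pose to reach, as a shift and turn from the pose commanded when the call began, turning the shorter way round; what a row does not reach only later rows make up. A row lasts 1/12 s, in which the tool goes at most 41.7 mm and 7.16 degrees, less where a joint would pass 70% of its speed; a pose out of reach is approached as far as the arm can. A call with a number of a shift or a turn outside -1 to 1 is refused whole. A call with a gripper value outside its range is refused whole. The fingers move at their own pace and stop on an object; the grip force is fixed at half the most. Time passes only in rows, so rows that repeat a pose let the fingers close. It gives the time, the measured TCP pose, the force, the opening and the grip force at its end, in the units of the state.
- robot.read_state(): the state, without advancing time (a new reading comes with each control period).
- robot.read_camera(name): name is "scene" or "top" or "wrist"; returns a dict with "pixels" (420x560x3 uint8, red, green, blue), "range_z" (420x560 float32, mm along the optical axis (not along the pixel's ray), 0 where there is no reading), "camera_matrix" (3x3 intrinsics, pixels), "world_from_camera" (4x4, takes a point from camera to world coordinates). Camera axes: x right, y up, looking along -z (the intrinsics and any distortion apply to the point x, -y, -z); pixel columns grow to the right and rows downward; lengths in mm; the calibration is good to about 2 mm. The wrist camera is an equidistant fisheye: a pixel r from the principal point sees the ray r / f radians off the axis. A picture is of the moment at which its call begins.
- robot.close_job(): hands the job in; it is judged then, once.
The state is a dict: "time_s": time; "joints": joint angles; "qd": joint speeds; "joint_torque": joint torques, N m; "position": TCP position; "orientation": TCP orientation; "force": force on the tool from outside, world axes, zero at the start; "ft_torque": the same for the moment, N m; "finger_gap": opening from 0.0 (shut) to 1.0 (fully open); "grip_force": force on a finger pad.
Only numpy, scipy, OpenCV 4.12 (cv2) and the standard library are available. Lean on these libraries where they do the work, as an engineer would, in place of code of your own. Each camera call takes 0.05 s, during which the arm holds its last target. There are 200 camera calls.

TASK

The brass plate clamped on the sliding table of the black jewelling press has to come to its working place, which a hidden ball under the slide marks with a click. Grip the steel post on the slide, draw the slide out to its loading position, firmly against the stop clamp but without banging it, then push it in towards the press's ram until you feel the ball drop into its notch. Finish while still gripping the post and holding the slide at rest on that click, and leave the other things on the bench where they are.

Things in the scene. Friction and masses are not known exactly. Their poses are not given: they have to be found in the camera images.
- press: black bench press, fixed; foot 350 mm long (own y), 92 mm wide. Origin: on the bench under the middle of the slide's ways; z up. The slide runs along the press's own y, above x = 0: -y is inwards to the ram, +y outwards to the stop clamp. Gripper body fits beside the ram's head if it lies across the slide (fingers closing along the press's x).
- ram_tip (a point): tip of the fixed ram's punch, at the press's x = 0, y = -73 mm, 92 mm above the bench. The head over it, with its lever, is 46 mm wide along y, from 145 to 240 mm above the bench; a 35 mm column stands 92 mm behind it (+x).
- carriage: the slide: aluminium, 170 mm long (own y -90 to +80), 72 wide, holder with 44 mm brass plate at y = -55. Origin: under its middle, 46 mm above the bench; axes as the press's. Stays where left, drag 1 to 5 N. Starts at +15 to -55 mm along the press's y; rigid inner end at -60. The click comes when this origin is somewhere from 0 to -36 mm along the press's y, different every time.
- post_top (a point): top centre of the upright steel pull post on the slide (slide's y = +55 mm), 105 mm above the bench. Post 16 mm across, cap 18 mm over the top 8 mm, free all round from 64 mm above the bench up. Grip with about 30 N. The click, felt here: over the last 4 mm the drag turns into a pull inwards of 2 to 4 N, then the ball holds the slide; leaving the notch takes 8 to 12 N.
- stop: dark steel stop clamp on the outer end of the ways, 60 x 24 mm, top 63 mm above the bench, brass knob in front. Fixed, its place along the ways differs. Origin: at bench level under its middle, axes as the press's. Its brass button (12.5 mm towards -y) meets the slide's outer end when the slide's origin is 92.5 mm inwards of this origin.
- screwdriver: watchmaker's screwdriver with a blue handle, lying, 106 x 11 x 11 mm, its origin under the front half of its handle, blade along its +x. Bystander, loose.
- tweezers: steel tweezers lying flat, 120 x 13 x 6 mm, origin underneath near the middle, tips along +x. Bystander, loose.
- loupe: black eyeglass loupe, 38 mm across the base, 30 mm high, origin at the centre of its underside. Bystander, loose.
- tray: round green parts tray, 72 mm across, 14 mm high, origin at the centre of its underside. Bystander, loose.
- oil_jar: small amber jar with a white cap, 32 mm across, 44 mm high, origin at the centre of its underside. Bystander, loose.
- movement: watch movement on a round grey holder, 42 mm across, 13 mm high, origin at the centre of its underside. Bystander, loose.
- parts_box: clear plastic parts box with a yellow piece on it, 55 x 40 x 22 mm, origin at the centre of its underside. Bystander, loose.

How it is judged (in metres and radians):
On the way, in this order (a step that is already met when the one before it is completed fails the run):
1. the gripped slide is drawn out against the stop clamp (contact force between carriage and stop above 1.5 N and contact force between the fingers and carriage above 3 N and distance between the grasp point and post_top below 0.045 m), for 0.2 s.
2. the slide, still gripped, has been pushed in until the ball is in its notch, and rests there (height (world z) of index_ball_c0 above 0.0413 m and contact force between the fingers and carriage above 3 N and distance between the grasp point and post_top below 0.045 m and linear speed of carriage below 0.01 m/s), for 0.5 s.
At the end, for the whole second after the job is handed in: The ball sits in the slide's notch (risen more than 0.8 mm of its 1.9 mm, that is, the slide is within about 1.5 mm of the click), the slide is at rest (under 5 mm/s) and clear of the stop, and the fingers still press on its post with more than 3 N, TCP within 45 mm of the post's top (height (world z) of index_ball_c0 above 0.0413 m and contact force between the fingers and carriage above 3 N and distance between the grasp point and post_top below 0.045 m and linear speed of carriage below 0.005 m/s and contact force between carriage and stop below 0.5 N); the arm keeps its last pose, push and grip.
It fails at once if one of the loose things on the bench is shifted by more than 15 mm (distance of any of screwdriver, tweezers, loupe, tray, oil_jar, movement, parts_box from where it was at the start of the episode above 0.015 m).
It fails at once if the slide is rammed against the stop with more than 60 N (contact force between carriage and stop above 60 N).
It also fails if it takes over 67 s, if anything falls off the work surface, if the arm or the gripper's body presses on something with over 40 N, if the wrist force passes 120 N, or if a joint passes its speed limit or range.

## Working session

There is one attempt and no reset: what is moved stays moved. The work goes in short steps, Python scripts to look and compute and a tool call to move; the robot and the scene stay as the last step left them, time stands still between calls to the robot, and variables do not carry over. Pictures are saved under pics/ and viewed, at most 10 in all, crops included, and the job is handed in when it is done.

Besides the shell and the picture viewer there is one more tool, called by a JSON object that holds its "method" and its "body", one argument or row to a line. arm_command: Moves the arm, as the interface text tells. Scaled input: -1 to 1 covers 0.3 m each way for a shift and 180 degrees each way for a turn. Its arguments: {"type":"object","properties":{"commands":{"type":"array","items":{"type":"object","properties":{"travel":{"type":"array","items":{"type":"number","minimum":-1,"maximum":1}},"turn":{"type":"number","minimum":-1,"maximum":1},"claw":{"type":"number"}}}}},"required":["commands"]}

```bash
mkdir -p pics; cat > h.py <<'E'
import numpy as np, cv2
from plant import robot
def cam(n):
    c=robot.read_camera(n); return c
def world(c,u,v,z=None):
    K=c["camera_matrix"];T=c["world_from_camera"]
    d=np.array([(u-K[0,2])/K[0,0],-(v-K[1,2])/K[1,1],-1.])
    if z is None: s=c["range_z"][int(v),int(u)]
    else: s=(z-T[2,3])/(T[:3,:3]@d)[2]
    return T[:3,:3]@(d*s)+T[:3,3]
def cloud(c):
    K=c["camera_matrix"];T=c["world_from_camera"];R=c["range_z"]
    v,u=np.mgrid[:420,:560]
    d=np.stack([(u-K[0,2])/K[0,0],-(v-K[1,2])/K[1,1],-np.ones_like(u)],-1)*R[...,None]
    return d@T[:3,:3].T+T[:3,3]
E
python3 - <<'E'
from h import *
a=cam("scene");b=cam("top")
np.savez("a.npz",**a);np.savez("b.npz",**b)
cv2.imwrite("pics/s.png",a["pixels"][...,::-1]);cv2.imwrite("pics/t.png",b["pixels"][...,::-1])
s=robot.read_state();print(s)
for c in(a,b):print(c["camera_matrix"],c["world_from_camera"])
E
```

```text
{'time_s': 0.1, 'joints': array([ 1.25902239e+00,  4.23754621e-01,  1.63059798e+00, -2.95623453e-05,
        1.08861902e+00, -1.90175633e-02]), 'qd': array([ 0.00078842, -0.00068006, -0.00257942,  0.00225101, -0.00071851,
        0.00062103]), 'joint_torque': array([-9.58719356e-04, -5.45615637e+01, -2.74323732e+01,  6.45391736e-02,
        1.87961245e-02, -1.84268579e-06]), 'position': array([180.2172453 , 597.9559638 , 240.69166895]), 'orientation': array([-4.58169401e-01, -3.10779929e+00,  2.14314338e-03]), 'force': array([ 0.29350979,  0.02027111, -0.59062407]), 'ft_torque': array([-0.02518734,  0.04187292, -0.03233309]), 'grip_force': 0.0, 'finger_gap': 1.0057169467497318}
[[489.61701469   0.         282.33436497]
 [  0.         489.61701469 211.29006168]
 [  0.           0.           1.        ]] [[-1.97930697e-01 -8.24552688e-01  5.30034248e-01  9.90472491e+02]
 [ 9.80181417e-01 -1.71035643e-01  9.99559791e-02  1.04420261e+02]
 [ 8.23577696e-03  5.39314077e-01  8.42064427e-01  7.60168530e+02]
 [ 0.00000000e+00  0.00000000e+00  0.00000000e+00  1.00000000e+00]]
[[380.1694675    0.         274.64725875]
 [  0.         380.1694675  214.97560778]
 [  0.           0.           1.        ]] [[-1.42434875e-01  9.69253813e-01 -2.00647334e-01  4.29955784e+02]
 [-9.89790983e-01 -1.38429139e-01  3.39291003e-02  6.23814266e+01]
 [ 5.11047209e-03  2.03431609e-01  9.79075821e-01  7.35263116e+02]
 [ 0.00000000e+00  0.00000000e+00  0.00000000e+00  1.00000000e+00]]
```

View pics/t.png

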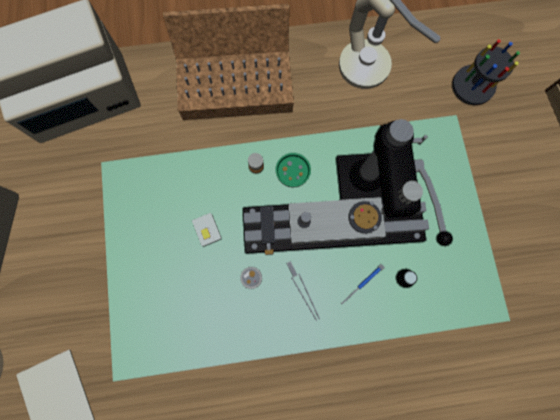

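View pics/s.png

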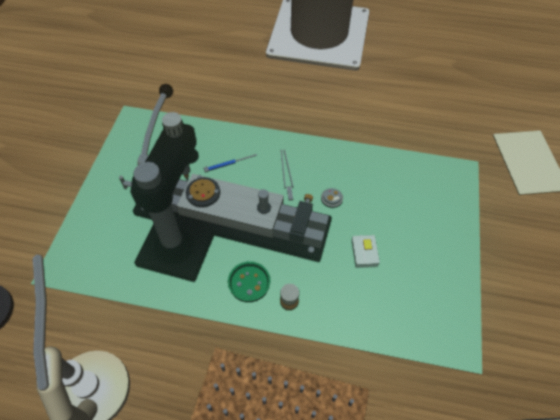

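The top view shows the post at (306,217), the brass plate at (365,216), the stop clamp at (268,228) and the ram head at (405,190). The scene view shows the post top at (263,195). Bystanders lie on both sides of the press, clear of the slide.

```bash
python3 - <<'E'
from h import *
for f,(u0,v0),(su,sv) in(("a.npz",(263,195),(303,215)),("b.npz",(306,217),(268,228))):
    c=dict(np.load(f));P=cloud(c)
    w=P[v0-14:v0+15,u0-14:u0+15].reshape(-1,3);q=w[(w[:,2]>98)&(w[:,2]<112)]
    print(f,"cap",len(q),q.mean(0),q.min(0),q.max(0), "ray",world(c,u0,v0,105))
    w=P[sv-25:sv+26,su-25:su+26].reshape(-1,3);m=(w[:,2]>59)&(w[:,2]<68);hsv=None
    q=w[m];print("63ish",len(q),q.mean(0),np.histogram(q[:,2],bins=range(59,69))[0])
    # slide deck / ways: heights
    Q=P.reshape(-1,3);g=q=Q[(abs(Q[:,0]-480)<150)&(abs(Q[:,1])<200)]
    print(np.histogram(g[:,2],bins=range(0,130,4)))
    # foot
    for lo,hi in((4,26),(40,50),(50,58),(58,63.),(63,70)):
        k=((P[...,2]>lo)&(P[...,2]<hi)).astype(np.uint8)
        n,l,s,ce=cv2.connectedComponentsWithStats(k)
        for i in range(1,n):
            if s[i,4]>150:
                xy=P[l==i][:,:2].astype(np.float32);r=cv2.minAreaRect(xy)
                if abs(r[0][1])<300 and 250<r[0][0]<750:print(lo,hi,s[i,4],s[i,:4],np.round(r[0],1),np.round(r[1],1),round(r[2],1),P[l==i][:,2].mean())
E
```

```text
a.npz cap 96 [551.59112718 -10.82963103 104.33925355] [541.86392082 -19.61924606  98.17686419] [559.90898919  -2.35707521 107.5403319 ] ray [553.67663475 -10.29350054 105.        ]
63ish 494 [554.88457426  51.51708311  62.8032982 ] [ 28  38  72 126 116  81  30   3   0]
(array([13463,   886,   350,   554,  2372,   423,   113,   152,   239,
         251,   356,   818,   173,   185,  1162,  1700,   307,   392,
         278,    50,    11,    17,    14,    15,    14,    36,    74,
           4,     4,    14,    14,    11]), array([  0,   4,   8,  12,  16,  20,  24,  28,  32,  36,  40,  44,  48,
        52,  56,  60,  64,  68,  72,  76,  80,  84,  88,  92,  96, 100,
       104, 108, 112, 116, 120, 124, 128]))
4 26 332 [321 188  22  20] [469.5  98.8] [39.  39.2] 9.3 11.209265489104826
4 26 4216 [134 210 198  72] [604.5 -50.3] [134.3 339.6] 11.6 17.168157239938445
4 26 761 [352 235  29  33] [565.6 172.4] [64.2 44.8] 15.6 17.522227485153838
4 26 1008 [228 262  43  42] [665.8 -11.3] [70.5 69.9] 17.8 8.324609115866307
40 50 169 [278 200  19  18] [535.   28.5] [27.9 30.9] 87.2 45.13714270696927

[... 2361 characters left out ...]
 50 157 [273 210  17  11] [570.4  27. ] [29.2 18.1] 86.3 45.01439954314319
40 50 161 [244 212  17  11] [574.3  81.1] [29.8 18.4] 86.1 45.0187826230932
40 50 441 [384 219  45  13] [ 519.  -199.2] [81.9 18.4] 85.6 44.84489358238003
40 50 161 [274 228  17  11] [536.4  29.6] [29.  18.2] 86.5 45.231797538854025
40 50 163 [245 230  17  11] [540.6  83.6] [29.4 18.2] 86.8 45.11739006001151
58 63.0 2490 [289 197  96  45] [545.8 -70.7] [170.   72.2] 85.6 60.148825668147765
58 63.0 220 [260 206  15  37] [554.9  55.3] [23.7 66.2] 84.8 61.79999378660032
63 70 251 [348 200  28  33] [ 541.8 -112.2] [59. 43.] 1.2 67.84708750562187
63 70 207 [260 207  15  33] [555.4  54.6] [23.  59.4] 86.0 63.886251042193294
```

{"method": "arm_command", "body": {
  "commands": [
    {"travel": [0.06,-0.09,0],"turn": -0.036,"claw": 1},
    {"travel": [0.12,-0.18,0],"turn": -0.072,"claw": 1},
    {"travel": [0.18,-0.27,0],"turn": -0.108,"claw": 1},
    {"travel": [0.24,-0.36,0],"turn": -0.144,"claw": 1},
    {"travel": [0.3,-0.45,0],"turn": -0.18,"claw": 1},
    {"travel": [0.36,-0.54,0],"turn": -0.216,"claw": 1},
    {"travel": [0.42,-0.63,0],"turn": -0.252,"claw": 1},
    {"travel": [0.48,-0.72,0],"turn": -0.288,"claw": 1},
    {"travel": [0.53,-0.81,0],"turn": -0.324,"claw": 1},
    {"travel": [0.57,-0.9,0],"turn": -0.36,"claw": 1},
    {"travel": [0.6,-0.96,0],"turn": -0.396,"claw": 1},
    {"travel": [0.633,-1,0],"turn": -0.431,"claw": 1}
  ]
}}

```text
time_s: 1.1
position: [370.2, 296.2, 241.1]
orientation: [2.312, 2.127, -0.002]
force: [0.4, -0.2, -0.7]
finger_gap: 1.006
grip_force: 0.0
```

{"method": "arm_command", "body": {
  "commands": [
    {"travel": [0.06,-0.1,0],"turn": 0,"claw": 1},
    {"travel": [0.12,-0.2,0],"turn": 0,"claw": 1},
    {"travel": [0.18,-0.3,0],"turn": 0,"claw": 1},
    {"travel": [0.24,-0.4,0],"turn": 0,"claw": 1},
    {"travel": [0.3,-0.5,0],"turn": 0,"claw": 1},
    {"travel": [0.36,-0.6,0],"turn": 0,"claw": 1},
    {"travel": [0.42,-0.7,0],"turn": 0,"claw": 1},
    {"travel": [0.48,-0.8,0],"turn": 0,"claw": 1},
    {"travel": [0.54,-0.9,0],"turn": 0,"claw": 1},
    {"travel": [0.6,-1,0],"turn": 0,"claw": 1},
    {"travel": [0.6,-1,0],"turn": 0,"claw": 1},
    {"travel": [0.6,-1,0],"turn": 0,"claw": 1}
  ]
}}

```text
time_s: 2.1
position: [550.5, -3.0, 240.8]
orientation: [-2.307, -2.131, 0.001]
force: [0.6, 0.0, -0.2]
finger_gap: 0.999
grip_force: 0.0
```

```bash
python3 - <<'E'
from h import *
from scipy.spatial.transform import Rotation as R
c=cam("wrist");cv2.imwrite("pics/w1.png",c["pixels"][...,::-1])
s=robot.read_state();print(s["time_s"],s["position"],s["joints"],s["force"]);print(R.from_rotvec(s["orientation"]).as_matrix())
E
```

```text
2.15 [549.78001928  -1.89901274 240.80621229] [-2.52550544e-02  3.14660912e-01  1.79700178e+00  3.39874722e-04
  1.03132931e+00  5.22011301e-02] [-0.2881803   1.11748428  0.03774568]
[[ 7.75531753e-02  9.96987246e-01 -1.39151648e-03]
 [ 9.96988193e-01 -7.75527928e-02  3.26849906e-04]
 [ 2.17949198e-04 -1.41267375e-03 -9.99998978e-01]]
```

View pics/w1.png

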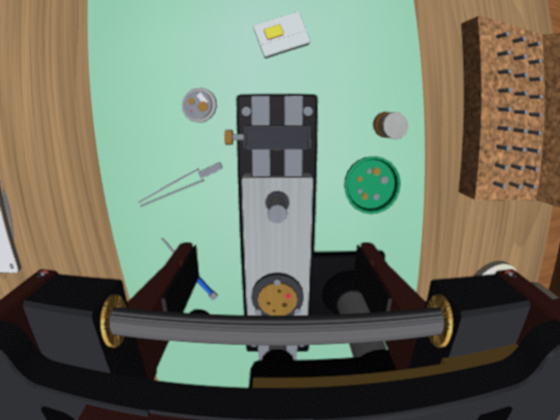

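The wrist view shows the post at (277,203), centred between the fingers, with the slide running straight up the image. I'm descending onto it.

{"method": "arm_command", "body": {
  "commands": [
    {"travel": [0,-0.03,0],"turn": 0,"claw": 1},
    {"travel": [0,-0.03,-0.06],"turn": 0,"claw": 1},
    {"travel": [0,-0.03,-0.13],"turn": 0,"claw": 1},
    {"travel": [0,-0.03,-0.2],"turn": 0,"claw": 1},
    {"travel": [0,-0.03,-0.27],"turn": 0,"claw": 1},
    {"travel": [0,-0.03,-0.34],"turn": 0,"claw": 1},
    {"travel": [0,-0.03,-0.41],"turn": 0,"claw": 1},
    {"travel": [0,-0.03,-0.46],"turn": 0,"claw": 1},
    {"travel": [0,-0.03,-0.49],"turn": 0,"claw": 1},
    {"travel": [0,-0.03,-0.505],"turn": 0,"claw": 1},
    {"travel": [0,-0.03,-0.505],"turn": 0,"claw": 1}
  ]
}}

```text
time_s: 3.07
position: [549.6, -10.1, 89.4]
orientation: [-2.302, -2.136, 0.002]
force: [-0.4, -0.9, -0.4]
finger_gap: 0.999
grip_force: 0.0
```

{"method": "arm_command", "body": {
  "commands": [
    {"travel": [0,0,0],"turn": 0,"claw": -1},
    {"travel": [0,0,0],"turn": 0,"claw": -1},
    {"travel": [0,0,0],"turn": 0,"claw": -1},
    {"travel": [0,0,0],"turn": 0,"claw": -1},
    {"travel": [0,0,0],"turn": 0,"claw": -1},
    {"travel": [0,0,0],"turn": 0,"claw": -1},
    {"travel": [0,0,0],"turn": 0,"claw": -1},
    {"travel": [0,0,0],"turn": 0,"claw": -1},
    {"travel": [0,0,0],"turn": 0,"claw": -1},
    {"travel": [0,0,0],"turn": 0,"claw": -1},
    {"travel": [0,0,0],"turn": 0,"claw": -1},
    {"travel": [0,0,0],"turn": 0,"claw": -1}
  ]
}}

```text
time_s: 4.07
position: [550.5, -10.6, 89.9]
orientation: [2.304, 2.135, 0.0]
force: [1.5, -0.5, -0.9]
finger_gap: 0.192
grip_force: 30.0
```

{"method": "arm_command", "body": {
  "commands": [
    {"travel": [0.0005,0.007,0],"turn": 0,"claw": -1},
    {"travel": [0.001,0.014,0],"turn": 0,"claw": -1},
    {"travel": [0.0016,0.021,0],"turn": 0,"claw": -1},
    {"travel": [0.0022,0.028,0],"turn": 0,"claw": -1},
    {"travel": [0.0027,0.035,0],"turn": 0,"claw": -1},
    {"travel": [0.0033,0.042,0],"turn": 0,"claw": -1},
    {"travel": [0.0038,0.049,0],"turn": 0,"claw": -1},
    {"travel": [0.0044,0.056,0],"turn": 0,"claw": -1},
    {"travel": [0.0049,0.063,0],"turn": 0,"claw": -1},
    {"travel": [0.0054,0.07,0],"turn": 0,"claw": -1}
  ]
}}

```text
time_s: 4.9
position: [552.0, 9.8, 89.8]
orientation: [2.303, 2.135, -0.001]
force: [1.4, -5.4, -1.4]
finger_gap: 0.188
grip_force: 30.0
```

{"method": "arm_command", "body": {
  "commands": [
    {"travel": [0.0002,0.003,0],"turn": 0,"claw": -1},
    {"travel": [0.0005,0.006,0],"turn": 0,"claw": -1},
    {"travel": [0.0007,0.009,0],"turn": 0,"claw": -1},
    {"travel": [0.0009,0.012,0],"turn": 0,"claw": -1}
  ]
}}

```text
time_s: 5.23
position: [552.3, 13.6, 89.8]
orientation: [2.304, 2.135, -0.0]
force: [2.5, -6.5, -3.2]
finger_gap: 0.189
grip_force: 30.0
```

{"method": "arm_command", "body": {
  "commands": [
    {"travel": [0.0002,0.003,0],"turn": 0,"claw": -1},
    {"travel": [0.0005,0.006,0],"turn": 0,"claw": -1},
    {"travel": [0.0005,0.006,0],"turn": 0,"claw": -1}
  ]
}}

```text
time_s: 5.48
position: [552.5, 15.7, 89.8]
orientation: [2.304, 2.135, 0.0]
force: [1.8, -2.2, -2.4]
finger_gap: 0.191
grip_force: 30.0
```

{"method": "arm_command", "body": {
  "commands": [
    {"travel": [0.0002,0.003,0],"turn": 0,"claw": -1},
    {"travel": [0.0004,0.005,0],"turn": 0,"claw": -1},
    {"travel": [0.0004,0.005,0],"turn": 0,"claw": -1}
  ]
}}

```text
time_s: 5.73
position: [552.6, 17.2, 89.8]
orientation: [2.304, 2.135, 0.0]
force: [1.8, -3.1, -2.0]
finger_gap: 0.194
grip_force: 30.0
```

{"method": "arm_command", "body": {
  "commands": [
    {"travel": [0.0001,0.002,0],"turn": 0,"claw": -1},
    {"travel": [0.0003,0.004,0],"turn": 0,"claw": -1},
    {"travel": [0.0003,0.004,0],"turn": 0,"claw": -1}
  ]
}}

```text
time_s: 5.98
position: [552.7, 18.3, 89.9]
orientation: [2.304, 2.135, -0.0]
force: [2.0, -4.8, -2.1]
finger_gap: 0.193
grip_force: 30.0
```

{"method": "arm_command", "body": {
  "commands": [
    {"travel": [0.0001,0.002,0],"turn": 0,"claw": -1},
    {"travel": [0.0003,0.004,0],"turn": 0,"claw": -1},
    {"travel": [0.0003,0.004,0],"turn": 0,"claw": -1}
  ]
}}

```text
time_s: 6.23
position: [552.7, 18.5, 89.9]
orientation: [2.302, 2.135, -0.002]
force: [2.2, -12.3, -1.9]
finger_gap: 0.192
grip_force: 30.0
```

{"method": "arm_command", "body": {
  "commands": [
    {"travel": [0.0001,0.002,0],"turn": 0,"claw": -1},
    {"travel": [0.0002,0.003,0],"turn": 0,"claw": -1},
    {"travel": [0.0002,0.003,0],"turn": 0,"claw": -1},
    {"travel": [0.0002,0.003,0],"turn": 0,"claw": -1},
    {"travel": [0.0002,0.003,0],"turn": 0,"claw": -1},
    {"travel": [0.0002,0.003,0],"turn": 0,"claw": -1}
  ]
}}

```text
time_s: 6.73
position: [552.7, 18.6, 89.8]
orientation: [2.302, 2.135, -0.003]
force: [1.1, -16.2, -2.7]
finger_gap: 0.192
grip_force: 30.0
```

{"method": "arm_command", "body": {
  "commands": [
    {"travel": [-0.0008,-0.01,0],"turn": 0,"claw": -1},
    {"travel": [-0.0016,-0.02,0],"turn": 0,"claw": -1},
    {"travel": [-0.0023,-0.03,0],"turn": 0,"claw": -1},
    {"travel": [-0.0031,-0.04,0],"turn": 0,"claw": -1},
    {"travel": [-0.0039,-0.05,0],"turn": 0,"claw": -1},
    {"travel": [-0.0047,-0.06,0],"turn": 0,"claw": -1},
    {"travel": [-0.0054,-0.07,0],"turn": 0,"claw": -1},
    {"travel": [-0.0062,-0.08,0],"turn": 0,"claw": -1},
    {"travel": [-0.007,-0.09,0],"turn": 0,"claw": -1},
    {"travel": [-0.0074,-0.095,0],"turn": 0,"claw": -1},
    {"travel": [-0.0076,-0.098,0],"turn": 0,"claw": -1}
  ]
}}

```text
time_s: 7.65
position: [550.7, -7.8, 89.9]
orientation: [-2.304, -2.135, -0.002]
force: [2.8, 5.3, -2.8]
finger_gap: 0.19
grip_force: 30.0
```

{"method": "arm_command", "body": {
  "commands": [
    {"travel": [-0.0003,-0.0035,0],"turn": 0,"claw": -1},
    {"travel": [-0.0003,-0.0035,0],"turn": 0,"claw": -1}
  ]
}}

```text
time_s: 7.82
position: [550.6, -9.2, 89.9]
orientation: [-2.304, -2.135, -0.002]
force: [2.6, 1.6, -2.8]
finger_gap: 0.19
grip_force: 30.0
```

{"method": "arm_command", "body": {
  "commands": [
    {"travel": [-0.0003,-0.0035,0],"turn": 0,"claw": -1},
    {"travel": [-0.0003,-0.0035,0],"turn": 0,"claw": -1}
  ]
}}

```text
time_s: 7.98
position: [550.5, -10.6, 89.9]
orientation: [2.304, 2.136, 0.001]
force: [3.8, 2.1, -2.6]
finger_gap: 0.191
grip_force: 30.0
```

{"method": "arm_command", "body": {
  "commands": [
    {"travel": [-0.0003,-0.0035,0],"turn": 0,"claw": -1},
    {"travel": [-0.0003,-0.0035,0],"turn": 0,"claw": -1}
  ]
}}

```text
time_s: 8.15
position: [550.4, -11.9, 89.9]
orientation: [2.304, 2.135, 0.001]
force: [3.4, 0.6, -4.2]
finger_gap: 0.191
grip_force: 30.0
```

{"method": "arm_command", "body": {
  "commands": [
    {"travel": [-0.0003,-0.0035,0],"turn": 0,"claw": -1},
    {"travel": [-0.0003,-0.0035,0],"turn": 0,"claw": -1}
  ]
}}

```text
time_s: 8.32
position: [550.3, -13.0, 89.9]
orientation: [2.304, 2.135, 0.001]
force: [3.1, 1.0, -2.9]
finger_gap: 0.188
grip_force: 30.0
```

{"method": "arm_command", "body": {
  "commands": [
    {"travel": [-0.0003,-0.0035,0],"turn": 0,"claw": -1},
    {"travel": [-0.0003,-0.0035,0],"turn": 0,"claw": -1}
  ]
}}

```text
time_s: 8.48
position: [550.2, -14.1, 89.9]
orientation: [2.304, 2.135, 0.001]
force: [3.8, 2.2, -3.9]
finger_gap: 0.188
grip_force: 30.0
```

{"method": "arm_command", "body": {
  "commands": [
    {"travel": [-0.0003,-0.0035,0],"turn": 0,"claw": -1},
    {"travel": [-0.0003,-0.0035,0],"turn": 0,"claw": -1}
  ]
}}

```text
time_s: 8.65
position: [550.1, -15.1, 89.9]
orientation: [2.304, 2.135, 0.001]
force: [5.2, 2.0, -3.7]
finger_gap: 0.192
grip_force: 30.0
```

{"method": "arm_command", "body": {
  "commands": [
    {"travel": [-0.0003,-0.0035,0],"turn": 0,"claw": -1},
    {"travel": [-0.0003,-0.0035,0],"turn": 0,"claw": -1}
  ]
}}

```text
time_s: 8.82
position: [550.0, -16.2, 89.9]
orientation: [2.304, 2.135, 0.001]
force: [3.5, 1.8, -4.7]
finger_gap: 0.194
grip_force: 30.0
```

{"method": "arm_command", "body": {
  "commands": [
    {"travel": [-0.0003,-0.0035,0],"turn": 0,"claw": -1},
    {"travel": [-0.0003,-0.0035,0],"turn": 0,"claw": -1}
  ]
}}

```text
time_s: 8.98
position: [549.9, -17.3, 89.9]
orientation: [2.304, 2.135, 0.001]
force: [4.8, 0.8, -4.2]
finger_gap: 0.192
grip_force: 30.0
```

{"method": "arm_command", "body": {
  "commands": [
    {"travel": [-0.0002,-0.0035,0],"turn": 0,"claw": -1},
    {"travel": [-0.0002,-0.0035,0],"turn": 0,"claw": -1}
  ]
}}

```text
time_s: 9.15
position: [549.9, -18.3, 89.9]
orientation: [2.304, 2.135, 0.001]
force: [3.9, 2.0, -5.2]
finger_gap: 0.192
grip_force: 30.0
```

{"method": "arm_command", "body": {
  "commands": [
    {"travel": [-0.0002,-0.0035,0],"turn": 0,"claw": -1},
    {"travel": [-0.0002,-0.0035,0],"turn": 0,"claw": -1}
  ]
}}

```text
time_s: 9.32
position: [549.7, -19.6, 89.9]
orientation: [2.304, 2.135, 0.0]
force: [4.5, -0.7, -4.9]
finger_gap: 0.19
grip_force: 30.0
```

{"method": "arm_command", "body": {
  "commands": [
    {"travel": [-0.0003,-0.0035,0],"turn": 0,"claw": -1},
    {"travel": [-0.0003,-0.0035,0],"turn": 0,"claw": -1}
  ]
}}

```text
time_s: 9.48
position: [549.6, -20.8, 89.9]
orientation: [2.304, 2.135, -0.0]
force: [4.3, -1.8, -5.6]
finger_gap: 0.191
grip_force: 30.0
```

{"method": "arm_command", "body": {
  "commands": [
    {"travel": [-0.0003,-0.0035,0],"turn": 0,"claw": -1},
    {"travel": [-0.0003,-0.0035,0],"turn": 0,"claw": -1}
  ]
}}

```text
time_s: 9.65
position: [549.6, -21.9, 89.9]
orientation: [2.304, 2.135, 0.0]
force: [4.3, -2.3, -4.9]
finger_gap: 0.189
grip_force: 30.0
```

The force has turned into an inward pull of about 2 N, so the click is near. I'm taking smaller steps.

{"method": "arm_command", "body": {
  "commands": [
    {"travel": [-0.0002,-0.002,0],"turn": 0,"claw": -1},
    {"travel": [-0.0002,-0.002,0],"turn": 0,"claw": -1},
    {"travel": [-0.0002,-0.002,0],"turn": 0,"claw": -1}
  ]
}}

```text
time_s: 9.9
position: [549.5, -22.6, 89.9]
orientation: [2.304, 2.135, -0.0]
force: [5.0, -1.9, -5.5]
finger_gap: 0.191
grip_force: 30.0
```

{"method": "arm_command", "body": {
  "commands": [
    {"travel": [-0.0001,-0.002,0],"turn": 0,"claw": -1},
    {"travel": [-0.0001,-0.002,0],"turn": 0,"claw": -1},
    {"travel": [-0.0001,-0.002,0],"turn": 0,"claw": -1}
  ]
}}

```text
time_s: 10.15
position: [549.5, -23.2, 89.9]
orientation: [2.304, 2.135, -0.0]
force: [5.4, -2.7, -6.0]
finger_gap: 0.189
grip_force: 30.0
```

{"method": "arm_command", "body": {
  "commands": [
    {"travel": [-0.0001,-0.002,0],"turn": 0,"claw": -1},
    {"travel": [-0.0001,-0.002,0],"turn": 0,"claw": -1},
    {"travel": [-0.0001,-0.002,0],"turn": 0,"claw": -1}
  ]
}}

```text
time_s: 10.4
position: [549.4, -23.6, 89.9]
orientation: [2.304, 2.135, 0.0]
force: [5.0, -1.9, -6.1]
finger_gap: 0.187
grip_force: 30.0
```

{"method": "arm_command", "body": {
  "commands": [
    {"travel": [-0.0001,-0.0015,0],"turn": 0,"claw": -1},
    {"travel": [-0.0001,-0.0015,0],"turn": 0,"claw": -1},
    {"travel": [-0.0001,-0.0015,0],"turn": 0,"claw": -1}
  ]
}}

```text
time_s: 10.65
position: [549.4, -23.9, 89.9]
orientation: [2.304, 2.135, 0.0]
force: [4.8, -0.5, -5.4]
finger_gap: 0.19
grip_force: 30.0
```

{"method": "arm_command", "body": {
  "commands": [
    {"travel": [-0.0001,-0.0015,0],"turn": 0,"claw": -1},
    {"travel": [-0.0001,-0.0015,0],"turn": 0,"claw": -1},
    {"travel": [-0.0001,-0.0015,0],"turn": 0,"claw": -1}
  ]
}}

```text
time_s: 10.9
position: [549.4, -24.3, 89.9]
orientation: [2.304, 2.135, 0.0]
force: [5.1, -0.1, -4.9]
finger_gap: 0.188
grip_force: 30.0
```

{"method": "arm_command", "body": {
  "commands": [
    {"travel": [-0.0001,-0.0015,0],"turn": 0,"claw": -1},
    {"travel": [-0.0001,-0.0015,0],"turn": 0,"claw": -1},
    {"travel": [-0.0001,-0.0015,0],"turn": 0,"claw": -1}
  ]
}}

```text
time_s: 11.15
position: [549.4, -24.6, 89.9]
orientation: [2.304, 2.135, 0.001]
force: [5.5, 0.3, -5.1]
finger_gap: 0.188
grip_force: 30.0
```

{"method": "arm_command", "body": {
  "commands": [
    {"travel": [-0.0001,-0.0015,0],"turn": 0,"claw": -1},
    {"travel": [-0.0001,-0.0015,0],"turn": 0,"claw": -1},
    {"travel": [-0.0001,-0.0015,0],"turn": 0,"claw": -1}
  ]
}}

```text
time_s: 11.4
position: [549.3, -25.0, 89.9]
orientation: [2.304, 2.135, 0.001]
force: [5.9, 2.7, -4.6]
finger_gap: 0.191
grip_force: 30.0
```

{"method": "arm_command", "body": {
  "commands": [
    {"travel": [-0.0001,-0.0015,0],"turn": 0,"claw": -1},
    {"travel": [-0.0001,-0.0015,0],"turn": 0,"claw": -1},
    {"travel": [-0.0001,-0.0015,0],"turn": 0,"claw": -1}
  ]
}}

```text
time_s: 11.65
position: [549.3, -25.3, 89.9]
orientation: [2.304, 2.135, 0.001]
force: [4.9, 1.9, -5.0]
finger_gap: 0.189
grip_force: 30.0
```

{"method": "arm_command", "body": {
  "commands": [
    {"travel": [-0.0001,-0.0015,0],"turn": 0,"claw": -1},
    {"travel": [-0.0001,-0.0015,0],"turn": 0,"claw": -1},
    {"travel": [-0.0001,-0.0015,0],"turn": 0,"claw": -1}
  ]
}}

```text
time_s: 11.9
position: [549.3, -25.5, 89.9]
orientation: [-2.304, -2.135, -0.001]
force: [4.8, 3.4, -4.4]
finger_gap: 0.195
grip_force: 30.0
```

{"method": "arm_command", "body": {
  "commands": [
    {"travel": [-0.0001,-0.0015,0],"turn": 0,"claw": -1},
    {"travel": [-0.0001,-0.0015,0],"turn": 0,"claw": -1},
    {"travel": [-0.0001,-0.0015,0],"turn": 0,"claw": -1}
  ]
}}

```text
time_s: 12.15
position: [549.3, -25.7, 89.9]
orientation: [-2.304, -2.135, -0.002]
force: [6.2, 5.3, -4.9]
finger_gap: 0.191
grip_force: 30.0
```

Force is climbing while motion stalls, so the ball appears to hold. I'll back off in small steps to confirm it and centre the command.

{"method": "arm_command", "body": {
  "commands": [
    {"travel": [0.0001,0.0015,0],"turn": 0,"claw": -1},
    {"travel": [0.0001,0.0015,0],"turn": 0,"claw": -1},
    {"travel": [0.0001,0.0015,0],"turn": 0,"claw": -1}
  ]
}}

```text
time_s: 12.4
position: [549.3, -25.6, 89.9]
orientation: [-2.304, -2.135, -0.001]
force: [6.2, 3.5, -5.3]
finger_gap: 0.191
grip_force: 30.0
```

{"method": "arm_command", "body": {
  "commands": [
    {"travel": [0.0001,0.0015,0],"turn": 0,"claw": -1},
    {"travel": [0.0001,0.0015,0],"turn": 0,"claw": -1},
    {"travel": [0.0001,0.0015,0],"turn": 0,"claw": -1}
  ]
}}

```text
time_s: 12.65
position: [549.3, -25.3, 89.9]
orientation: [2.304, 2.135, 0.001]
force: [6.2, 2.5, -4.6]
finger_gap: 0.193
grip_force: 30.0
```

{"method": "arm_command", "body": {
  "commands": [
    {"travel": [0.0001,0.0015,0],"turn": 0,"claw": -1},
    {"travel": [0.0001,0.0015,0],"turn": 0,"claw": -1},
    {"travel": [0.0001,0.0015,0],"turn": 0,"claw": -1}
  ]
}}

```text
time_s: 12.9
position: [549.3, -25.1, 89.9]
orientation: [2.304, 2.135, 0.0]
force: [5.1, 0.0, -5.7]
finger_gap: 0.189
grip_force: 30.0
```

{"method": "arm_command", "body": {
  "commands": [
    {"travel": [0.0001,0.0015,0],"turn": 0,"claw": -1},
    {"travel": [0.0001,0.0015,0],"turn": 0,"claw": -1},
    {"travel": [0.0001,0.0015,0],"turn": 0,"claw": -1}
  ]
}}

```text
time_s: 13.15
position: [549.3, -24.8, 89.9]
orientation: [2.304, 2.135, 0.0]
force: [5.5, 0.1, -5.2]
finger_gap: 0.191
grip_force: 30.0
```

{"method": "arm_command", "body": {
  "commands": [
    {"travel": [0.0001,0.0015,0],"turn": 0,"claw": -1},
    {"travel": [0.0001,0.0015,0],"turn": 0,"claw": -1},
    {"travel": [0.0001,0.0015,0],"turn": 0,"claw": -1}
  ]
}}

```text
time_s: 13.4
position: [549.4, -24.4, 89.9]
orientation: [2.304, 2.135, 0.0]
force: [4.3, -1.1, -4.4]
finger_gap: 0.191
grip_force: 30.0
```

{"method": "arm_command", "body": {
  "commands": [
    {"travel": [0.0001,0.0015,0],"turn": 0,"claw": -1},
    {"travel": [0.0001,0.0015,0],"turn": 0,"claw": -1},
    {"travel": [0.0001,0.0015,0],"turn": 0,"claw": -1}
  ]
}}

```text
time_s: 13.65
position: [549.4, -24.0, 89.9]
orientation: [2.304, 2.135, 0.0]
force: [5.0, -1.0, -4.5]
finger_gap: 0.187
grip_force: 30.0
```

{"method": "arm_command", "body": {
  "commands": [
    {"travel": [0.0001,0.0015,0],"turn": 0,"claw": -1},
    {"travel": [0.0001,0.0015,0],"turn": 0,"claw": -1},
    {"travel": [0.0001,0.0015,0],"turn": 0,"claw": -1}
  ]
}}

```text
time_s: 13.9
position: [549.4, -23.7, 89.9]
orientation: [2.304, 2.135, -0.0]
force: [4.6, -2.0, -5.1]
finger_gap: 0.19
grip_force: 30.0
```

{"method": "arm_command", "body": {
  "commands": [
    {"travel": [0.0001,0.0015,0],"turn": 0,"claw": -1},
    {"travel": [0.0001,0.0015,0],"turn": 0,"claw": -1},
    {"travel": [0.0001,0.0015,0],"turn": 0,"claw": -1}
  ]
}}

```text
time_s: 14.15
position: [549.5, -23.4, 89.9]
orientation: [2.304, 2.135, -0.0]
force: [4.2, -3.6, -5.4]
finger_gap: 0.187
grip_force: 30.0
```

{"method": "arm_command", "body": {
  "commands": [
    {"travel": [0.0001,0.0015,0],"turn": 0,"claw": -1},
    {"travel": [0.0001,0.0015,0],"turn": 0,"claw": -1},
    {"travel": [0.0001,0.0015,0],"turn": 0,"claw": -1}
  ]
}}

```text
time_s: 14.4
position: [549.5, -23.1, 89.9]
orientation: [2.303, 2.135, -0.001]
force: [5.3, -4.2, -4.5]
finger_gap: 0.19
grip_force: 30.0
```

{"method": "arm_command", "body": {
  "commands": [
    {"travel": [0.0001,0.0015,0],"turn": 0,"claw": -1},
    {"travel": [0.0001,0.0015,0],"turn": 0,"claw": -1},
    {"travel": [0.0001,0.0015,0],"turn": 0,"claw": -1}
  ]
}}

```text
time_s: 14.65
position: [549.5, -22.9, 89.9]
orientation: [2.303, 2.135, -0.001]
force: [4.5, -5.0, -4.8]
finger_gap: 0.185
grip_force: 30.0
```

{"method": "arm_command", "body": {
  "commands": [
    {"travel": [0,0,0],"turn": 0,"claw": -1},
    {"travel": [0,0,0],"turn": 0,"claw": -1},
    {"travel": [0,0,0],"turn": 0,"claw": -1},
    {"travel": [0,0,0],"turn": 0,"claw": -1},
    {"travel": [0,0,0],"turn": 0,"claw": -1},
    {"travel": [0,0,0],"turn": 0,"claw": -1}
  ]
}}

```text
time_s: 15.15
position: [549.5, -22.9, 89.9]
orientation: [2.303, 2.135, -0.001]
force: [4.9, -5.2, -4.8]
finger_gap: 0.19
grip_force: 30.0
```

{"method": "arm_command", "body": {
  "commands": [
    {"travel": [-0.0002,-0.003,0],"turn": 0,"claw": -1},
    {"travel": [-0.0005,-0.006,0],"turn": 0,"claw": -1},
    {"travel": [-0.0007,-0.009,0],"turn": 0,"claw": -1},
    {"travel": [-0.0009,-0.012,0],"turn": 0,"claw": -1},
    {"travel": [-0.0011,-0.015,0],"turn": 0,"claw": -1},
    {"travel": [-0.0011,-0.015,0],"turn": 0,"claw": -1}
  ]
}}

```text
time_s: 15.65
position: [549.3, -25.9, 89.9]
orientation: [-2.305, -2.135, -0.002]
force: [5.2, 3.6, -5.4]
finger_gap: 0.196
grip_force: 30.0
```

{"method": "arm_command", "body": {
  "commands": [
    {"travel": [-0.0001,-0.0015,0],"turn": 0,"claw": -1},
    {"travel": [-0.0001,-0.0015,0],"turn": 0,"claw": -1},
    {"travel": [-0.0001,-0.0015,0],"turn": 0,"claw": -1}
  ]
}}

```text
time_s: 15.9
position: [549.3, -26.0, 89.9]
orientation: [-2.304, -2.135, -0.002]
force: [5.1, 6.5, -4.9]
finger_gap: 0.192
grip_force: 30.0
```

{"method": "arm_command", "body": {
  "commands": [
    {"travel": [-0.0001,-0.0015,0],"turn": 0,"claw": -1},
    {"travel": [-0.0001,-0.0015,0],"turn": 0,"claw": -1},
    {"travel": [-0.0001,-0.0015,0],"turn": 0,"claw": -1}
  ]
}}

```text
time_s: 16.15
position: [549.2, -26.2, 89.9]
orientation: [-2.304, -2.134, -0.002]
force: [5.6, 8.5, -5.4]
finger_gap: 0.189
grip_force: 30.0
```

8.5 N inward is held without breaking out, well above the drag, so this is the notch. I'm relaxing the command to its centre.

{"method": "arm_command", "body": {
  "commands": [
    {"travel": [0.0002,0.0025,0],"turn": 0,"claw": -1},
    {"travel": [0.0004,0.005,0],"turn": 0,"claw": -1},
    {"travel": [0.0006,0.0075,0],"turn": 0,"claw": -1},
    {"travel": [0.0007,0.0095,0],"turn": 0,"claw": -1},
    {"travel": [0.0007,0.0095,0],"turn": 0,"claw": -1},
    {"travel": [0.0007,0.0095,0],"turn": 0,"claw": -1},
    {"travel": [0.0007,0.0095,0],"turn": 0,"claw": -1},
    {"travel": [0.0007,0.0095,0],"turn": 0,"claw": -1},
    {"travel": [0.0007,0.0095,0],"turn": 0,"claw": -1},
    {"travel": [0.0007,0.0095,0],"turn": 0,"claw": -1},
    {"travel": [0.0007,0.0095,0],"turn": 0,"claw": -1},
    {"travel": [0.0007,0.0095,0],"turn": 0,"claw": -1}
  ]
}}

```text
time_s: 17.15
position: [549.4, -24.6, 89.9]
orientation: [2.304, 2.135, 0.0]
force: [5.4, 0.1, -5.4]
finger_gap: 0.192
grip_force: 30.0
```

```bash
python3 - <<'E'
from h import *
P=[]
for i in range(6):
    s=robot.read_camera("wrist");S=robot.read_state();P.append(np.r_[S["position"],S["force"]])
print(S["time_s"],np.mean(P,0).round(2),S["grip_force"])
for n,f in(("scene","a.npz"),("top","b.npz")):
    c=cam(n);o=np.load(f)
    d=[]
    for r in(o["pixels"],c["pixels"]):
        h=cv2.cvtColor(r,cv2.COLOR_RGB2HSV)
    cv2.imwrite(f"pics/{n}2.png",c["pixels"][...,::-1])
c=dict(np.load("a.npz"))
E
```

```text
17.45 [ 5.4936e+02 -2.4590e+01  8.9890e+01  5.1100e+00  1.1000e-01 -5.1000e+00] 29.999404549598694
```

View pics/scene2.png

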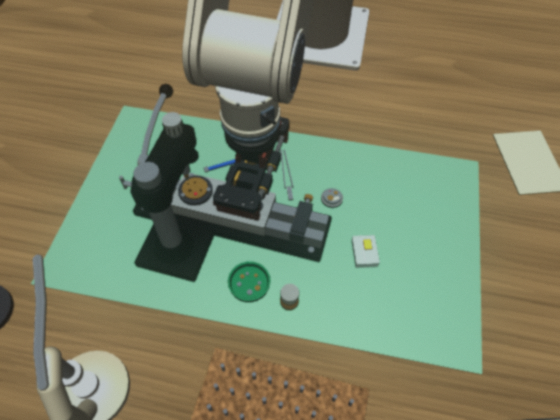

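The gripper holds the post at about (240,195), the plate has moved in under the ram at (195,188), and the bystanders are unmoved. The slide is at rest in the middle of the notch with a residual force of about 0.1 N along the slide.

```bash
python3 -c "
from plant import robot
print(robot.close_job())"
```

```text
the job is handed in; nothing more can be done
None
```

I drew the slide firmly against the stop (about 16 N), then pushed it in to the click and handed the job in at 17.5 s, still gripping the post at 30 N with the slide at rest in the notch and the bench items apparently unmoved; no verdict was returned.

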